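Flip the kickstand down and hold the truing frame upright

TASK

Flip the leaning truing frame's kickstand down until it snaps over centre and stays fully down, leaving the frame on its rests meanwhile. Then raise the frame by its top rail until it stands upright, and finish while still holding it upright by the rail, so that it tips neither back nor onto the kickstand. Leave the jar, tin, hammer and loose stave where they are.

Things in the scene. Friction and masses are not known exactly. Their poses are not given: they have to be found in the camera images.
- base: Plywood board 240 x 420 mm, 25 mm thick, bolted to the bench, with two slanted rests on its -x side. Origin at bench height under the frame's middle; x points square across the frame to its far side, y along the frame to the kickstand's end. It spans x -120 to 120, y -170 to 250 mm. The frame's tip hinge runs along y, 43 mm above the origin.
- frame (a joint): Lean of the wooden frame (260 mm wide, 0.9 kg, round pail bottom on a hub) about its tip hinge, rad: 0 upright, positive leans to the base's -x (to the robot), 0.32 on its rests (start). Swings freely; let go upright it tips to the far side (about 0.6 N at the rail holds it), where the lowered kickstand catches it at about -0.12.
- rail (a point): Middle of the frame's top rail, a light wooden round bar 28 mm across, 270 long, lying along the base's y, 250 mm from the tip hinge (293 mm above the bench when upright). Free to grip over 180 mm between the posts; nothing above it, nothing within 40 mm below its middle. Its z axis points up along the frame.
- kickstand (a joint): Swing, rad, of a dark steel bar 24 mm wide, 12 thick, 157 long with rubber foot, on the frame's +y post. 0 stowed: sticks out along the base's +y, rising 0.35 rad; 0.35 level; 1.75 fully down on its stop. A spring pushes it up before about 0.7, past it snaps it down; up to 4 N at 120 mm. It swings in the frame's leaning plane: pressed down it also moves to the base's +x, 33 mm per 100 mm.
- kick_push (a point): Point on the middle line of the kickstand bar, 120 mm from its pivot, in the middle of its 12 mm thickness: a good place to press. The space above and beside it is free. Its z axis is the frame's up direction, along which (downwards) the bar has to be pressed.
- kick_pivot (a point): Pivot of the kickstand, beside the frame's +y post, 150 mm up the frame from the tip hinge, 157 mm along the base's +y from the frame's middle and 35 mm in front of the posts' middle plane (far side).
- jar_center (a point): Bystander: closed glass jar with green lid, 64 mm across, 85 mm high; point at half height. To be left alone.
- tin_rim (a point): Bystander: open brass-coloured tin, 72 mm across, 40 mm high; centre of its mouth. To be left alone.
- hammer_grip (a point): Bystander: hammer lying flat; point on its handle. To be left alone.
- stave_center (a point): Bystander: loose wooden stave blank 160 x 45 x 16 mm lying flat; its centre. To be left alone.

How it is judged:
By the outcome, as a careful person would: the job done as asked, in the order asked, and still so for the second after the job is handed in, while the arm keeps its last pose, push and grip.
It also fails if it takes over 51 s, if anything falls off the work surface, if the arm or the gripper's body presses on something with over 40 N, if the wrist force passes 120 N, or if a joint passes its speed limit or range.

ROBOT

A 6-joint arm with a two-finger parallel gripper is mounted at the origin on the work surface. World frame = base frame: x ahead of the robot, y to its left, z up, the work surface at z = 0. Lengths are in mm, angles in degrees, forces in N, time in s.
With the tool pointing down it reaches from about 350 to 850 mm from the base axis. Payload 8.1 kg.
Tool frame: the origin (TCP) lies midway between the tips of the shut fingers; the grasp point (between the pads) lies 19 mm behind it (hold_point_z is the distance from the TCP to the grasp point, in mm); z points along the fingers, y is the direction in which the jaws open and shut (so a half turn about z gives the same grasp; the last joint's range is limited). The gripper opens to 85 mm and grips with 20 to 120 N. Pads are 22 mm wide; open, the fingers measure 114 mm over their backs; the gripper's body (76 mm by 85 mm) begins 54 mm behind the grasp point. The pads swing forward as they close: fully open they stand 13 mm farther back than shut.
Start: joints at [67.242, 7.471, 85.268, -0, 87.261, -4.893], TCP at [184.042, 571.081, 202.792] pointing down, gripper open.
Joint ranges: [-169.43, 169.43], [-51.17, 129.36], [1.28, 143.12], [-76.62, 256.62], [0, 156.53], [-152.29, 152.29]. Speed limits (degrees/s): [136.94, 136.94, 159.86, 180, 180, 180].

INTERFACE

Orientations are given as [roll, pitch, yaw] about the fixed x, y, z axes, in that order (R = Rz(yaw) Ry(pitch) Rx(roll)).
In Python, from bench import sense, snapshot, camera_params, hand_in, hold_point_z gives the robot as it stands.
- The arm moves only by the tool servo_tool, never from a script. Its argument "motion" is a list of rows, each a list of 7 numbers: the finger opening in mm, from 0 to 85.4, then the shift along the tool's x, y, z in mm, then the turn, a rotation vector about the tool's x, y, z in rad. A call has 1 to 10 rows; each row shifts and turns the pose as measured when the row begins, along the tool's axes as they then stand; what a row does not reach is not made up. A row lasts 1/10 s, in which the tool goes at most 50 mm and 8.59 degrees, less where a joint would pass 70% of its speed; a pose out of reach is approached as far as the arm can. A call with a gripper value outside its range is refused whole. The fingers move at their own pace and stop on an object; "force" is the grip in N (left out, the last holds). Time passes only in rows, so rows that do not move let the fingers close. It gives the time, the measured TCP pose, the force and the opening at its end, in the units of the state.
- sense(): the state, without advancing time (a new reading comes with each control period).
- snapshot(name): name is "side" or "top" or "wrist"; returns the picture (400x640x3 uint8, blue, green, red); there is no depth.
- camera_params(name): a dict with "fx", "fy", "cx", "cy" (pixels), "R" (3x3) and "t" (3): a world point X has camera coordinates R X + t; the wrist camera has in their place "tool_from_camera" (4x4, takes a point from camera to tool coordinates, whose origin is the TCP and whose axes are the flange's). Camera axes: x right, y down, z forward; pixel columns grow to the right and rows downward; lengths in mm; the calibration is good to about 2 mm. The wrist camera is an equidistant fisheye: a pixel r from the principal point sees the ray r / f radians off the axis. A picture is of the moment at which its call begins: read the wrist's pose just before it. camera_params takes no time and is no camera call.
- hand_in(): hands the job in, once; it reports no verdict.
The state is a dict: "time": time; "joint_pos": joint angles; "qd": joint speeds; "joint_efforts": joint torques, N m; "tool_pos": TCP position; "tcp_rot": TCP orientation; "ft_force": force on the tool from outside, world axes, zero at the start; "wrist_torque": the same for the moment, N m; "finger_gap": finger opening in mm.
Only numpy, scipy, OpenCV 4.12 (cv2) and the standard library are available. Lean on these libraries where they do the work, as an engineer would, in place of code of your own. Each camera call takes 0.05 s, during which the arm holds its last target. There are 200 camera calls.

## Working session

There is one attempt and no reset: what is moved stays moved. The work goes in short steps, Python scripts to look and compute and a tool call to move; the robot and the scene stay as the last step left them, time stands still between calls to the robot, and variables do not carry over. Pictures are saved under pics/ and viewed, about 8 in all and at most 12, crops included, and the job is handed in when it is done.

Besides the shell and the picture viewer there is one more tool, called after ">>>" as a command line: name --pt "numbers of a row" for each row, then --argument value for the rest. servo_tool: Moves the arm, as the interface text tells. Its arguments: {"type":"object","properties":{"motion":{"type":"array"},"force":{"type":"number"}},"required":["motion"]}

```bash
mkdir -p pics; ls
python3 - <<'E'
from bench import *
import cv2,numpy as np
np.set_printoptions(suppress=True,precision=3)
print(sense(),hold_point_z)
for n in("side","top","wrist"):
    cv2.imwrite(f"pics/{n}0.png",snapshot(n)); print(n,camera_params(n))
E
```

```text
pics
{'time': 0.0, 'joint_pos': array([67.242,  7.514, 85.331, -0.001, 87.261, -4.892]), 'qd': array([ 0.084,  0.056, -0.108, -0.091, -0.025,  0.104]), 'joint_efforts': array([ -0.003, -56.94 , -50.055,  -0.001,   0.015,   0.   ]), 'tool_pos': array([183.815, 570.507, 201.738]), 'tcp_rot': array([-179.894,   -0.008,  162.134]), 'ft_force': array([-0.365, -0.984, -0.929]), 'wrist_torque': array([ 0.018, -0.006, -0.064]), 'finger_gap': 85.42620722375501} 18.700000000000003
side {'fx': 458.5631612424522, 'fy': 458.5631612424522, 'cx': 313.4794329307448, 'cy': 199.34395737394732, 'R': array([[ 0.999, -0.027,  0.02 ],
       [-0.003, -0.662, -0.75 ],
       [ 0.034,  0.749, -0.662]]), 't': array([-627.931,  145.234, 1460.91 ])}
top {'fx': 441.3928944532409, 'fy': 441.3928944532409, 'cx': 316.95810097127713, 'cy': 203.27781459040358, 'R': array([[ 0.016, -1.   , -0.006],
       [-0.993, -0.015, -0.12 ],
       [ 0.12 ,  0.007, -0.993]]), 't': array([  -9.84 ,  646.384, 1345.725])}
wrist {'fx': 309.70691628693146, 'fy': 309.70691628693146, 'cx': 322.0343232790259, 'cy': 193.55965678611526, 'tool_from_camera': array([[  -0.001,   -0.961,   -0.278,   70.344],
       [   1.   ,   -0.001,   -0.002,   -0.299],
       [   0.002,   -0.278,    0.961, -170.99 ],
       [   0.   ,    0.   ,    0.   ,    1.   ]])}
```

View pics/side0.png

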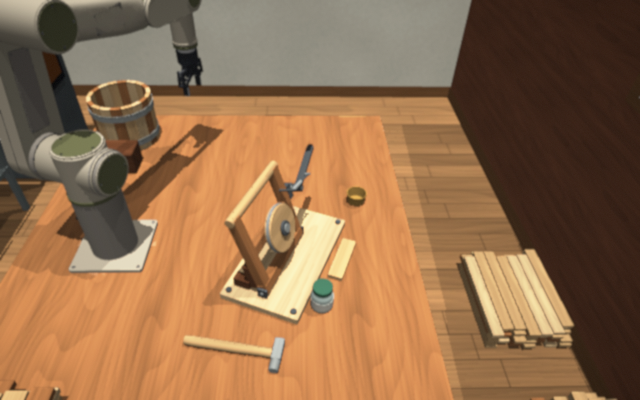

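View pics/top0.png

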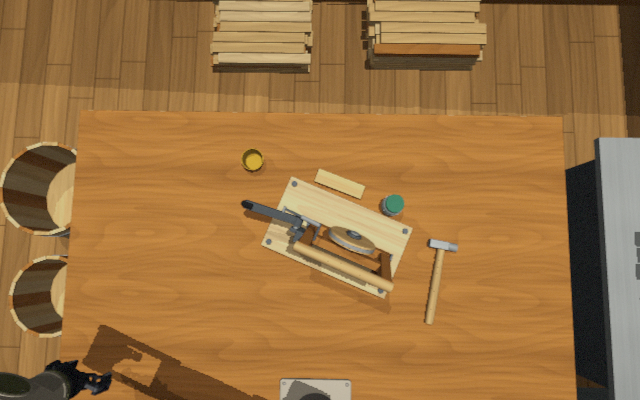

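Side view: the frame leans toward the robot, with the kickstand at its far end (pivot ~(290,187), tip ~(308,148)). Top view: board corners at about (293,178), (412,228), (385,297) and (262,245); the rail runs from ~(297,247) to (391,286) and the kickstand tip is at ~(245,204). I'll enlarge both.

Run:
```python
import cv2,numpy as np
t=cv2.imread("pics/top0.png")[165:310,230:430]; s=cv2.imread("pics/side0.png")[135:325,215:355]
cv2.imwrite("pics/topc.png",cv2.resize(t,None,fx=4,fy=4,interpolation=cv2.INTER_CUBIC))
cv2.imwrite("pics/sidec.png",cv2.resize(s,None,fx=3,fy=3,interpolation=cv2.INTER_CUBIC))
```

```text
(no output)
```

View pics/topc.png

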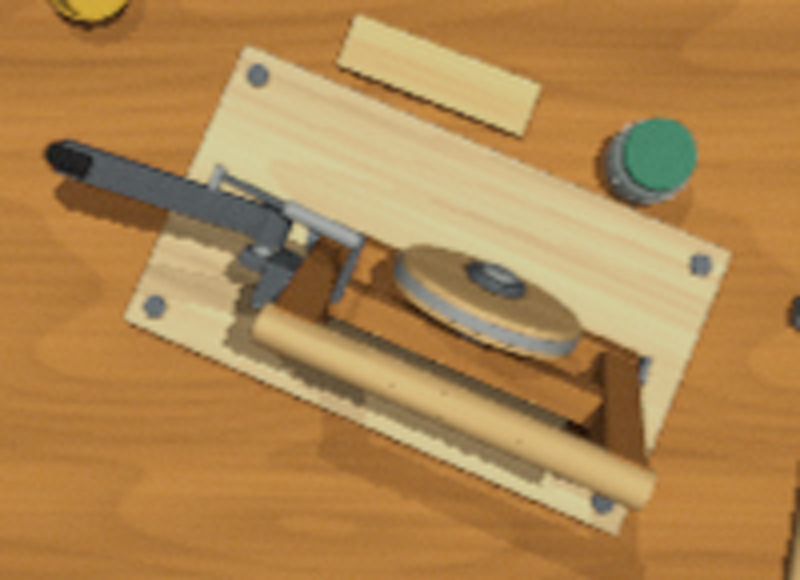

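View pics/sidec.png

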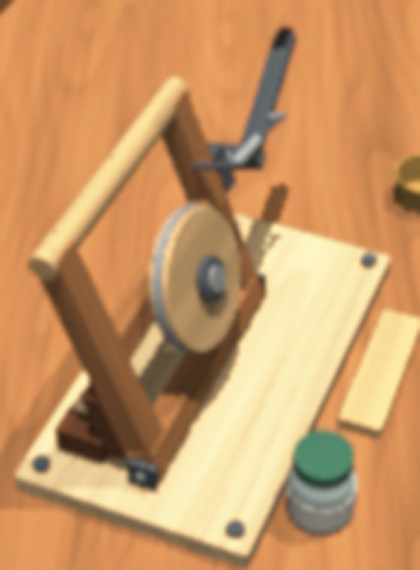

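Top crop: board corners (247,47), (730,255), (618,535), (126,320); rail axis ends ~(262,325) and (645,490); kickstand foot ~(65,157). Side crop: rail ends ~(177,86) and (45,262); foot ~(285,38).

```bash
cat > h.py <<'E'
import numpy as np,cv2
from bench import *
np.set_printoptions(suppress=True,precision=2)
def ray(n,p):
    c=camera_params(n);R,t=np.array(c["R"]),np.array(c["t"])
    d=R.T@np.array([(p[0]-c["cx"])/c["fx"],(p[1]-c["cy"])/c["fy"],1.]);return -R.T@t,d/np.linalg.norm(d)
def plane(n,p,z):
    o,d=ray(n,p);return o+d*(z-o[2])/d[2]
def tri(p,q):
    (a,u),(b,v)=ray("top",p),ray("side",q)
    s=np.linalg.lstsq(np.c_[u,-v],b-a,rcond=None)[0]
    P,Q=a+s[0]*u,b+s[1]*v;return (P+Q)/2,np.linalg.norm(P-Q)
T=lambda x,y:(230+(x+.5)/4-.5,165+(y+.5)/4-.5)
S=lambda x,y:(215+(x+.5)/3-.5,135+(y+.5)/3-.5)
E
python3 - <<'E'
from h import *
C=np.array([plane("top",T(*p),25) for p in[(247,47),(730,255),(618,535),(126,320)]])
print(C,[np.linalg.norm(C[i]-C[i-1]) for i in range(4)])
Cs=[plane("side",S(*p),25) for p in[(390,258),(247,550),(18,478)]];print("side corners +x+y,+x-y,-x-y",Cs)
y=(C[0]-C[1])+(C[3]-C[2]);yaw=np.arctan2(y[1],y[0])-np.pi/2
R=np.array([[np.cos(yaw),-np.sin(yaw),0],[np.sin(yaw),np.cos(yaw),0],[0,0,1]])
o=C.mean(0)-R@[0,40,0];o[2]=0;print("yaw",np.degrees(yaw),"o",o)
for nm,a,b in[("rail+y",T(262,325),S(177,86)),("rail-y",T(645,490),S(45,262)),("foot",T(65,157),S(285,38))]:
    P,e=tri(a,b);print(nm,P,e,"base",R.T@(P-o))
L=.32;B=lambda p:o+R@np.array(p)
F=lambda u,y,n,L:B([-np.sin(L)*u+np.cos(L)*n,y,43+np.cos(L)*u+np.sin(L)*n])
print("rail exp",F(250,0,0,L),F(250,135,0,L),F(250,-135,0,L))
for k in (0,.35,.7,1.0,1.3,1.6,1.75):
    a=.35-k;print(k,"push",F(150+120*np.sin(a),157+120*np.cos(a),35,L),"foot",F(150+157*np.sin(a),157+157*np.cos(a),35,L))
print("up",R@[-np.sin(L),0,np.cos(L)])
E
```

```text
[[ 733.42   83.67   25.  ]
 [ 573.36 -299.86   25.  ]
 [ 355.82 -211.49   25.  ]
 [ 514.84  173.5    25.  ]] [np.float64(236.31758265484936), np.float64(415.59729223605143), np.float64(234.8048872515504), np.float64(416.5415527404129)]
side corners +x+y,+x-y,-x-y [array([734.05,  80.05,  25.  ]), array([ 575.01, -297.  ,   25.  ]), array([ 359.52, -214.74,   25.  ])]
yaw -22.547156961256853 o [ 529.02 -100.49    0.  ]
rail+y [507.58  52.56 284.27] 2.0532009897326455 base [-78.48 133.13 284.27]
rail-y [ 407.72 -190.69  284.95] 1.1738543839807012 base [ -77.44 -129.82  284.95]
foot [616.66 188.46 245.64] 0.43636566319221487 base [-29.86 300.47 245.64]
rail exp [456.39 -70.33 280.31] [508.15  54.35 280.31] [ 404.62 -195.01  280.31]
0 push [607.59 158.94 235.45] foot [617.24 192.57 247.5 ]
0.35 push [622.34 160.69 196.4 ] foot [636.53 194.87 196.4 ]
0.7 push [631.5  149.01 157.34] foot [648.52 179.58 145.29]
1.0 push [634.05 129.33 127.46] foot [651.85 153.84 106.2 ]
1.3 push [631.45 102.56 103.74] foot [648.44 118.81  75.17]
1.6 push [623.92  71.08  88.3 ] foot [638.59  77.62  54.97]
1.75 push [618.5   54.44  84.14] foot [631.51  55.85  49.53]
up [-0.29  0.12  0.95]
```

```bash
cat >> h.py <<'E'
from scipy.spatial.transform import Rotation as Ro
yaw=np.radians(-22.5);o=np.array([529,-100,0.])
RB=Ro.from_euler("z",yaw).as_matrix()
def frame(u,y,n,L):  # TCP target in frame coordinates -> world pos, tool rot
    U=np.array([-np.sin(L),0,np.cos(L)]);N=np.array([np.cos(L),0,np.sin(L)])
    p=o+RB@(np.array([0,y,43.])+u*U+n*N)
    return p,RB@np.c_[[0,1,0],N,-U]
def rows(p0,R0,p1,R1,n,g):
    w=Ro.from_matrix(R0.T@R1).as_rotvec();out=[]
    for i in range(n):
        R=R0@Ro.from_rotvec(w*i/n).as_matrix()
        out.append([g]+list(np.round(R.T@(p1-p0)/n,1))+list(np.round(w/n,3)))
    return out
def now():
    s=sense();return s["tool_pos"],Ro.from_euler("xyz",s["tcp_rot"],degrees=True).as_matrix()
def show(rs): print("[%s]"%",\n".join(str([float(x) for x in r]) for r in rs))
E
python3 - <<'E'
from h import *
p,R=now(); p1,R1=frame(265,270,35,.32); print(p1)
q=p+[60,-80,170]
show(rows(p,R,p1+[-30,20,70],R1,16,0))
E
```

```text
[586.   168.63 305.56]
[[0.0, -29.5, -15.6, -10.8, -0.015, -0.016, 0.102],
[0.0, -31.1, -12.3, -10.5, -0.015, -0.016, 0.102],
[0.0, -32.3, -8.9, -10.2, -0.015, -0.016, 0.102],
[0.0, -33.2, -5.4, -9.8, -0.015, -0.016, 0.102],
[0.0, -33.8, -1.9, -9.3, -0.015, -0.016, 0.102],
[0.0, -33.9, 1.7, -8.7, -0.015, -0.016, 0.102],
[0.0, -33.7, 5.3, -8.1, -0.015, -0.016, 0.102],
[0.0, -33.1, 8.9, -7.4, -0.015, -0.016, 0.102],
[0.0, -32.1, 12.3, -6.7, -0.015, -0.016, 0.102],
[0.0, -30.8, 15.6, -6.0, -0.015, -0.016, 0.102],
[0.0, -29.1, 18.8, -5.3, -0.015, -0.016, 0.102],
[0.0, -27.1, 21.7, -4.5, -0.015, -0.016, 0.102],
[0.0, -24.8, 24.5, -3.7, -0.015, -0.016, 0.102],
[0.0, -22.3, 26.9, -2.9, -0.015, -0.016, 0.102],
[0.0, -19.4, 29.1, -2.1, -0.015, -0.016, 0.102],
[0.0, -16.4, 31.0, -1.4, -0.015, -0.016, 0.102]]
```

>>> servo_tool --pt "0 -30 -16 -11 -0.015 -0.016 0.1" --pt "0 -31 -12 -10 -0.015 -0.016 0.1" --pt "0 -32 -9 -10 -0.015 -0.016 0.1" --pt "0 -33 -5 -10 -0.015 -0.016 0.1" --pt "0 -34 -2 -9 -0.015 -0.016 0.1" --pt "0 -34 2 -9 -0.015 -0.016 0.1" --pt "0 -34 5 -8 -0.015 -0.016 0.1" --pt "0 -33 9 -7 -0.015 -0.016 0.1" --pt "0 -32 12 -7 -0.015 -0.016 0.1" --pt "0 -31 16 -6 -0.015 -0.016 0.1"

```text
time: 1.15
tool_pos: [420.0, 321.6, 307.2]
tcp_rot: [168.6, 4.1, 102.4]
ft_force: [-0.4, 0.8, -0.1]
finger_gap: -0.1
```

Run:
```python
from h import *
p,R=now(); p1,R1=frame(265,270,35,.32); s=sense();print(p,p1,s["time"],s["ft_force"],s["joint_pos"])
show(rows(p,R,p1,R1,10,0))
```

```text
[419.95 321.62 307.25] [586.   168.63 305.56] 1.15 [-0.37  0.8  -0.06] [ 38.26 -13.43  95.57  -8.58  89.29  24.93]
[[0.0, -18.4, 12.4, 4.0, -0.01, -0.009, 0.061],
[0.0, -17.6, 13.4, 4.3, -0.01, -0.009, 0.061],
[0.0, -16.7, 14.4, 4.6, -0.01, -0.009, 0.061],
[0.0, -15.8, 15.4, 4.9, -0.01, -0.009, 0.061],
[0.0, -14.8, 16.3, 5.2, -0.01, -0.009, 0.061],
[0.0, -13.7, 17.1, 5.5, -0.01, -0.009, 0.061],
[0.0, -12.6, 17.8, 5.7, -0.01, -0.009, 0.061],
[0.0, -11.5, 18.5, 6.0, -0.01, -0.009, 0.061],
[0.0, -10.3, 19.1, 6.3, -0.01, -0.009, 0.061],
[0.0, -9.0, 19.6, 6.6, -0.01, -0.009, 0.061]]
```

>>> servo_tool --pt "0 -18 12 4 -0.01 -0.009 0.061" --pt "0 -18 13 4 -0.01 -0.009 0.061" --pt "0 -17 14 5 -0.01 -0.009 0.061" --pt "0 -16 15 5 -0.01 -0.009 0.061" --pt "0 -15 16 5 -0.01 -0.009 0.061" --pt "0 -14 17 5 -0.01 -0.009 0.061" --pt "0 -13 18 6 -0.01 -0.009 0.061" --pt "0 -11 18 6 -0.01 -0.009 0.061" --pt "0 -10 19 6 -0.01 -0.009 0.061" --pt "0 -9 20 6 -0.01 -0.009 0.061"

```text
time: 2.15
tool_pos: [587.3, 156.2, 306.5]
tcp_rot: [161.2, -0.4, 65.6]
ft_force: [-0.5, -0.1, 0.1]
finger_gap: -0.3
```

Run:
```python
from h import *
import cv2
p,R=now(); s=sense();print(p,s["time"],s["ft_force"])
p1,R1=frame(265,270,35,.32)
print("err tool",R.T@(p1-p),Ro.from_matrix(R.T@R1).as_rotvec())
for k in np.arange(0,1.8,.15):
    a=.35-k;print(round(k,2),"y",157+120*np.cos(a)-12*np.sin(a),"u",150+120*np.sin(a)+12*np.cos(a))
cam=camera_params("wrist")
im=np.vstack([cv2.resize(snapshot(n)[c],(560,280)) for n,c in(("side",np.s_[100:300,160:560]),("top",np.s_[150:350,160:560]))])
cv2.imwrite("pics/h1.png",im)
```

```text
[587.33 156.19 306.5 ] 2.15 [-0.53 -0.09  0.14]
err tool [10.77 -6.34 -1.08] [ 0.01  0.   -0.03]
0.0 y 265.60995185222004 u 202.4202094488227
0.15 y 272.22395737140823 u 185.60111862950225
0.3 y 276.25028121614776 u 167.982503437221
0.45 y 277.598500833125 u 149.96003998571695
0.6 y 276.23833811633165 u 131.938473949985
0.75 y 272.20033938805 u 114.32253085099656
0.9 y 265.5751893943086 u 97.50782679303498
1.05 y 256.51167472099087 u 81.87198377889094
1.2 y 245.21334236788135 u 67.76614913378467
1.35 y 231.93392852187154 u 55.50710949347011
1.5 y 216.97166018922513 u 45.37017645934738
1.65 y 200.6625576599568 u 37.5830036934319
```

View pics/h1.png

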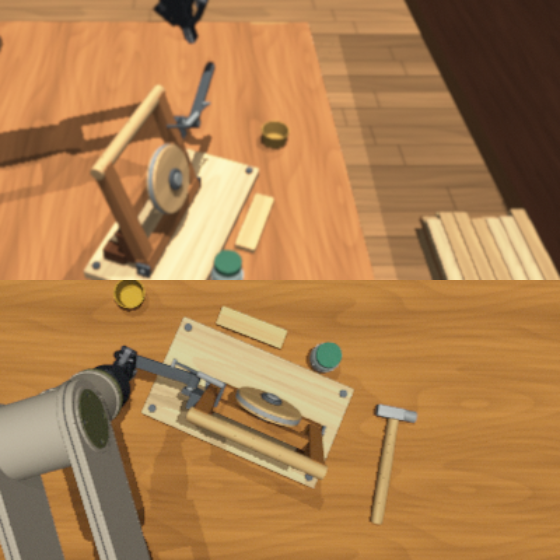

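Top view: the fingers sit over the kickstand's outer part (~(125,355) in the lower panel), nothing is disturbed. I'll correct the pose and go down until just above the bar, then press.

>>> servo_tool --pt "0 6 -6 5 0.01 0 -0.03" --pt "0 2 0 15 0 0 0" --pt "0 0 0 15 0 0 0" --pt "0 0 0 12 0 0 0" --pt "0 0 0 4 0 0 0" --pt "0 0 0 0 0 0 0"

```text
time: 2.85
tool_pos: [598.9, 160.6, 248.1]
tcp_rot: [162.1, 0.4, 67.6]
ft_force: [0.5, 0.1, 0.6]
finger_gap: 0.4
```

```bash
cat >> h.py <<'E'
def fc():
    s=sense();p,R=now();b=RB.T@(p-o)-[0,0,43];L=.32
    print("t",s["time"],"u",-np.sin(L)*b[0]+np.cos(L)*b[2],"y",b[1],"n",np.cos(L)*b[0]+np.sin(L)*b[2],"F tool",R.T@s["ft_force"],
     "rot err",Ro.from_matrix(R.T@frame(0,0,0,L)[1]).as_rotvec())
E
python3 -c "
from h import *
fc()"
```

```text
t 2.85 u 205.7794865215557 y 267.48009230530056 n 31.12615484797908 F tool [ 0.28  0.56 -0.42] rot err [-0.01  0.01  0.  ]
```

>>> servo_tool --pt "0 2 3 6 0 0 0" --pt "0 3 1 8 0 0 0" --pt "0 2 0 8 0 0 0" --pt "0 2 0 8 0 0 0" --pt "0 1 0 8 0 0 0" --pt "0 0 0 8 0 0 0"

```text
time: 3.45
tool_pos: [622.6, 164.4, 205.9]
tcp_rot: [161.9, 0.2, 67.6]
ft_force: [0.2, 1.7, 3.4]
finger_gap: -0.1
```

```bash
python3 -c "
from h import *
fc()"
```

```text
t 3.45 u 159.26835284518612 y 280.06087220392254 n 37.280340733494796 F tool [ 1.68  0.64 -3.34] rot err [-0.  0.  0.]
```

>>> servo_tool --pt "0 -2 -1 8 0 0 0" --pt "0 -2 -1 8 0 0 0" --pt "0 -1 0 8 0 0 0" --pt "0 -2 0 8 0 0 0" --pt "0 -3 0 8 0 0 0" --pt "0 -4 0 8 0 0 0"

```text
time: 4.05
tool_pos: [630.7, 145.9, 156.6]
tcp_rot: [161.8, 0.0, 67.7]
ft_force: [0.2, 1.9, 1.3]
finger_gap: -0.1
```

Run:
```python
from h import *
fc()
cv2.imwrite("pics/k1.png",np.vstack([cv2.resize(snapshot("side")[130:260,215:400],None,fx=3,fy=3)]))
```

```text
t 4.05 u 107.86929809247282 y 266.0593914090765 n 35.558753516681925 F tool [ 1.85 -0.13 -1.45] rot err [-0. -0.  0.]
```

View pics/k1.png

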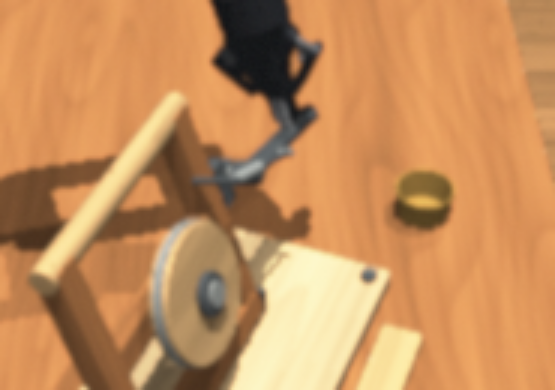

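Frame is still on its rests; the bar is pressed past level (end ~(305,115)) and the force is falling. Continue along the arc.

>>> servo_tool --pt "0 -5 0 8 0 0 0" --pt "0 -5 0 8 0 0 0" --pt "0 -6 0 8 0 0 0" --pt "0 -6 0 7 0 0 0" --pt "0 -6 0 7 0 0 0" --pt "0 0 0 0 0 0 0"

```text
time: 4.7
tool_pos: [627.8, 109.3, 112.3]
tcp_rot: [162.1, 0.4, 67.6]
ft_force: [0.1, -0.7, -0.5]
finger_gap: -0.2
```

Run:
```python
from h import *
fc()
cv2.imwrite("pics/k2.png",np.vstack([cv2.resize(snapshot("side")[130:260,215:400],None,fx=3,fy=3)]))
```

```text
t 4.7 u 62.29256688376833 y 231.15818558203875 n 32.39017625408054 F tool [-0.64  0.22  0.55] rot err [-0.01  0.01  0.  ]
```

View pics/k2.png

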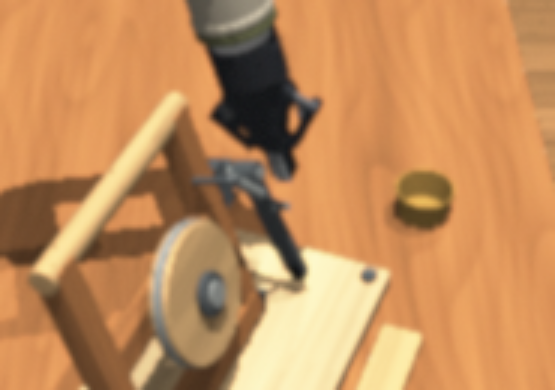

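The kickstand is down, its foot at ~(300,272) in the crop. I'll check that against the expected fully-down place and plan the retreat.

Run:
```python
from h import *
c=camera_params("side")
for k in(1.5,1.75):
    a=.35-k
    X=frame(150+157*np.sin(a),157+157*np.cos(a),35,.32)[0];v=np.array(c["R"])@X+c["t"]
    print(k,(c["fx"]*v[0]/v[2]+c["cx"]-215)*3,(c["fy"]*v[1]/v[2]+c["cy"]-130)*3)
```

```text
1.5 307.0269659943376 241.4457127180524
1.75 297.74357841355226 271.3759973355833
```

>>> servo_tool --pt "0 12 0 -15 0 0 0" --pt "0 10 0 -35 0 0 0" --pt "30 0 0 -45 0 0 0" --pt "85 0 0 -45 0 0 0" --pt "85 -10 -3 -45 0 0 0" --pt "85 -25 -5 -45 0 0 0" --pt "85 -40 -5 -25 0 0 0" --pt "85 -45 -5 -5 0 0 0" --pt "85 -45 -5 0 0 0 0" --pt "85 -40 -5 0 0 0 0"

```text
time: 5.75
tool_pos: [457.9, -14.3, 365.6]
tcp_rot: [161.7, 0.2, 68.1]
ft_force: [0.8, -0.6, 0.7]
finger_gap: 85.3
```

Run:
```python
from h import *
fc()
```

```text
t 5.75 u 337.1861858530403 y 51.96791551211569 n 7.9452446437465625 F tool [-0.29  1.11 -0.34] rot err [ 0.   -0.    0.01]
```

The foot lands on the k=1.75 prediction (298,271), so the kickstand is fully down. Next I'll move over the rail's middle.

>>> servo_tool --pt "85 -25 -6 10 0 0 0.01" --pt "85 -14 -1 15 0 0 0" --pt "85 -5 0 12 0 0 0" --pt "85 0 0 3 0 0 0" --pt "85 0 0 0 0 0 0"

```text
time: 6.25
tool_pos: [445.7, -62.0, 330.1]
tcp_rot: [161.0, -0.1, 67.3]
ft_force: [1.0, -0.4, -0.2]
finger_gap: 84.7
```

Run:
```python
from h import *
fc()
p,R=now();c=camera_params("wrist");im=snapshot("wrist")
M=np.array(c["tool_from_camera"])
def proj(X):
    q=np.linalg.inv(M)@np.r_[R.T@(X-p),1];q=q[:3];th=np.arctan2(np.hypot(q[0],q[1]),q[2]);ph=np.arctan2(q[1],q[0])
    return c["fx"]*th*np.cos(ph)+c["cx"],c["fy"]*th*np.sin(ph)+c["cy"]
for n in(-14,0,14):
    for y in range(-120,125,20):
        u,v=proj(frame(250,y,n,.32)[0])
        if 0<u<640 and 0<v<400: cv2.circle(im,(int(round(u)),int(round(v))),1,(0,0,255),-1)
cv2.imwrite("pics/w1.png",im)
```

```text
t 6.25 u 301.27083208399273 y 3.2265161419406816 n 3.4267395400375307 F tool [-0.02  0.94  0.49] rot err [ 0.01 -0.   -0.  ]
```

View pics/w1.png

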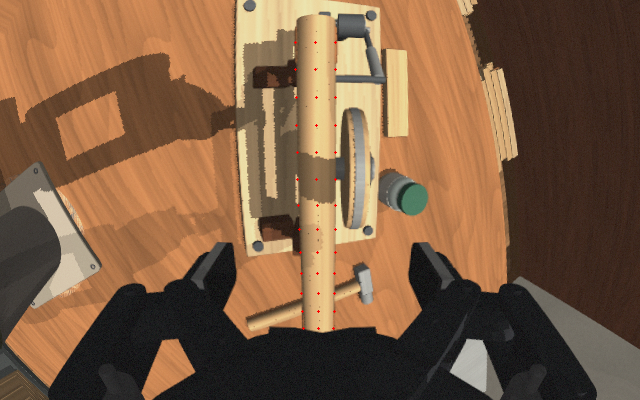

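Wrist view: the predicted rail edges (red) coincide with the real rail, cols 297–336, midway between the fingers. Descend and grip.

>>> servo_tool --pt "85 -2 -3 15 0.01 0 0" --pt "85 0 0 20 0 0 0" --pt "85 0 0 18 0 0 0" --pt "85 0 0 9 0 0 0" --pt "85 0 0 3 0 0 0" --pt "85 0 0 0 0 0 0" --force 30

```text
time: 6.9
tool_pos: [463.7, -67.1, 263.8]
tcp_rot: [161.7, -0.2, 67.7]
ft_force: [-0.3, 0.3, -0.4]
finger_gap: 84.9
```

```bash
python3 -c "
from h import *
fc()"
```

```text
t 6.9 u 232.52409113577062 y 5.374415402683471 n 0.2724484549760575 F tool [ 0.16 -0.49  0.3 ] rot err [-0. -0.  0.]
```

>>> servo_tool --pt "28 0 0 0 0 0 0" --pt "24 0 0 0 0 0 0" --pt "20 0 0 0 0 0 0" --pt "20 0 0 0 0 0 0" --pt "20 0 0 0 0 0 0" --pt "20 0 0 0 0 0 0" --pt "20 0 0 0 0 0 0" --pt "20 0 0 0 0 0 0" --force 30

```text
time: 7.7
tool_pos: [464.9, -67.1, 267.5]
tcp_rot: [161.4, -0.2, 67.7]
ft_force: [-0.1, 0.9, -0.2]
finger_gap: 20.1
```

Run:
```python
from h import *
fc()
# one row of the raising arc: rotation dL of tool about hinge
p,R=now();b=RB.T@(p-o)-[0,0,43];r=np.hypot(b[0],b[2]);L=np.arctan2(-b[0],b[2]);print("r",r,"L",L)
d=.32/16
for L0 in(L,):
    a,Ra=frame(r,0,0,L0);c,Rc=frame(r,0,0,L0-d);print(Ra.T@(c-a),Ro.from_matrix(Ra.T@Rc).as_rotvec())
```

```text
t 7.7 u 235.7480328698437 y 5.803429989262099 n 2.4456534970297525 F tool [ 0.79 -0.53  0.08] rot err [ 0. -0.  0.]
r 235.76071815090074 L 0.30962635768775043
[-0.    4.71  0.05] [ 0.02  0.   -0.  ]
```

Opening reached 20 mm, less than the 28 mm bar, so I'll look before moving.

Run:
```python
from h import *
w=cv2.resize(snapshot("wrist")[120:400,180:480],None,fx=1.6,fy=1.6)
s=cv2.resize(snapshot("side")[130:260,205:345],(482,448),interpolation=cv2.INTER_CUBIC)
cv2.imwrite("pics/g1.png",cv2.resize(np.hstack([w[:448,:], s]),(800,370)))
print(sense()["finger_gap"],sense()["tool_pos"])
```

```text
19.883836637255328 [464.83 -67.13 267.51]
```

View pics/g1.png

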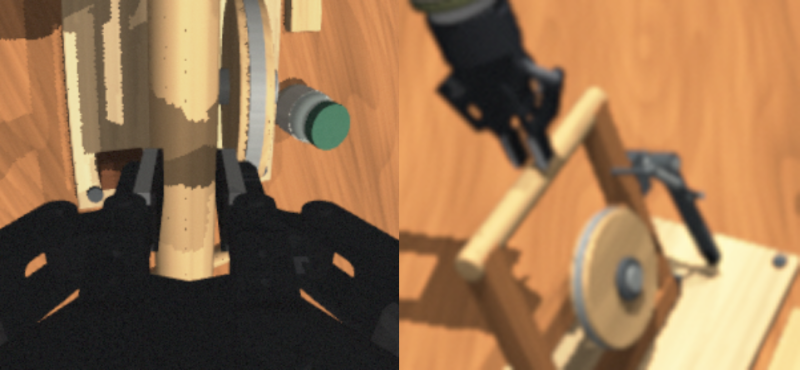

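Wrist view: the fingers stand on either side of the rail (rail cols 150–215, finger inner edges touching). I'll test whether the fingers are really stopped by commanding a narrower opening.

>>> servo_tool --pt "12 0 0 0 0 0 0" --pt "12 0 0 0 0 0 0" --pt "12 0 0 0 0 0 0" --force 30

```text
time: 8.1
tool_pos: [464.8, -67.1, 267.3]
tcp_rot: [161.5, -0.2, 67.7]
ft_force: [-0.8, 0.4, 1.0]
finger_gap: 12.0
```

```bash
python3 -c "
from h import *
fc()"
```

```text
t 8.1 u 235.57229555088614 y 5.803697096005777 n 2.306920015773656 F tool [ 0.08 -0.58 -1.21] rot err [ 0. -0.  0.]
```

The fingers closed freely to 12 mm, so the bar isn't between the pads. I'll look closely and compare with projected points.

Run:
```python
from h import *
p,R=now()
def pr(n,X):
    c=camera_params(n);v=np.array(c["R"])@X+c["t"];return np.array([c["fx"]*v[0]/v[2]+c["cx"],c["fy"]*v[1]/v[2]+c["cy"]])
s=snapshot("side");t=snapshot("top")
s=cv2.resize(s[150:240,215:295],None,fx=5,fy=5,interpolation=cv2.INTER_CUBIC)
t=cv2.resize(t[220:310,285:365],None,fx=5,fy=5,interpolation=cv2.INTER_CUBIC)
for im,n,of in((s,"side",(215,150)),(t,"top",(285,220))):
    for X,c in((p,(255,0,0)),(frame(250,0,0,.32)[0],(0,0,255)),(frame(250,120,0,.32)[0],(0,0,255)),(frame(250,-120,0,.32)[0],(0,0,255))):
        q=((pr(n,X)-of+.5)*5).astype(int);cv2.circle(im,tuple(int(i) for i in q),4,c,-1);print(n,q)
cv2.imwrite("pics/g2.png",np.hstack([s,t]))
```

```text
side [208 226]
side [190 211]
side [284  86]
side [ 83 355]
top [285 217]
top [291 235]
top [ 75 140]
top [510 330]
```

View pics/g2.png

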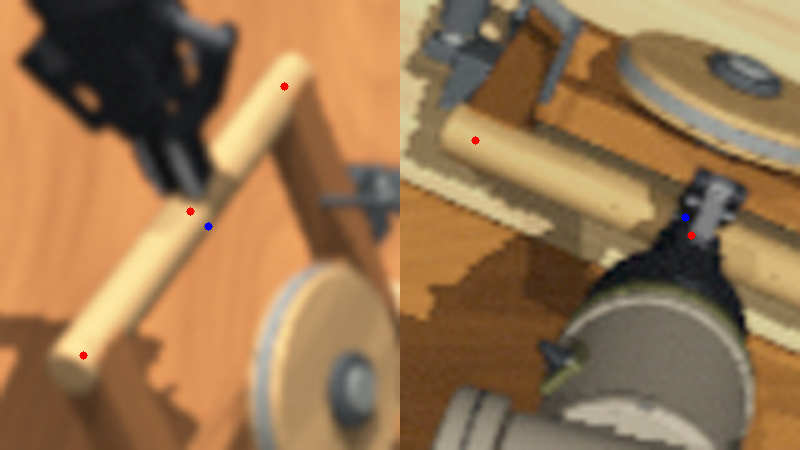

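The side view shows the closed tips (~(203,195)) on top of the rail, well above the projected TCP (208,226): the fingers are too high and slid off the top of the bar. Reopen, go about 22 mm lower, and grip again.

>>> servo_tool --pt "85 0 -2 0 0 0 0" --pt "85 0 0 0 0 0 0" --pt "85 0 0 0 0 0 0" --pt "85 0 0 0 0 0 0" --pt "85 0 0 8 0 0 0" --pt "85 0 0 9 0 0 0" --pt "85 0 0 5 0 0 0" --pt "85 0 0 0 0 0 0" --pt "85 0 0 0 0 0 0" --force 30

```text
time: 9.1
tool_pos: [469.5, -69.1, 242.7]
tcp_rot: [161.6, -0.2, 67.7]
ft_force: [0.4, -0.3, 1.1]
finger_gap: 85.2
```

```bash
python3 -c "
from h import *
fc()"
```

```text
t 9.1 u 210.60398253131748 y 5.798673375600071 n -0.5746801648277966 F tool [-0.1   0.79 -0.85] rot err [ 0. -0.  0.]
```

>>> servo_tool --pt "30 0 0 0 0 0 0" --pt "20 0 0 0 0 0 0" --pt "14 0 0 0 0 0 0" --pt "14 0 0 0 0 0 0" --pt "14 0 0 0 0 0 0" --pt "14 0 0 0 0 0 0" --pt "14 0 0 0 0 0 0" --pt "14 0 0 0 0 0 0" --force 30

```text
time: 9.9
tool_pos: [469.9, -69.2, 243.7]
tcp_rot: [161.5, -0.2, 67.7]
ft_force: [0.0, 0.1, 0.0]
finger_gap: 27.0
```

```bash
python3 -c "
from h import *
fc()"
```

```text
t 9.9 u 211.37870486602148 y 5.854508165996162 n 0.12558015986775928 F tool [ 0.14 -0.02 -0.03] rot err [ 0. -0.  0.]
```

Gripped: fingers stopped at 27 mm on the bar. Now raise along the hinge arc.

>>> servo_tool --pt "14 0 2.1 0 0.01 0 0" --pt "14 0 4.2 0 0.02 0 0" --pt "14 0 4.2 0 0.02 0 0" --pt "14 0 4.2 0 0.02 0 0" --pt "14 0 4.2 0 0.02 0 0" --pt "14 0 4.2 0 0.02 0 0" --pt "14 0 2.1 0 0.01 0 0" --pt "14 0 0 0 0 0 0" --force 30

```text
time: 10.7
tool_pos: [494.0, -79.2, 250.5]
tcp_rot: [168.8, -0.2, 67.7]
ft_force: [-0.5, 0.7, 1.2]
finger_gap: 27.1
```

```bash
cat >> h.py <<'E'
def st():
    s=sense();p,R=now();b=RB.T@(p-o)-[0,0,43];z=RB.T@R[:,2]
    print("t",s["time"],"gap",s["finger_gap"],"r",np.hypot(b[0],b[2]),"y",b[1],"Lpos",np.arctan2(-b[0],b[2]),"Lrot",np.arctan2(z[0],-z[2]),"F tool",R.T@s["ft_force"],"M",s["wrist_torque"],"zy",z[1])
    r=211.4;Lr=np.arctan2(z[0],-z[2])
    p1,R1=frame(r,b[1],0,0);d=R.T@(p1-p);print("to upright: tool shift",d,"rot",Ro.from_matrix(R.T@R1).as_rotvec())
E
python3 -c "
from h import *
st()"
```

```text
t 10.7 gap 27.074022511356986 r 211.39197302464657 y 5.822719770505692 Lpos 0.1917826726168497 Lrot 0.19590546713000787 F tool [ 0.46 -0.51 -1.34] M [ 0.14  0.14 -0.04] zy 0.004163037246192963
to upright: tool shift [-0.12 40.28  4.03] rot [ 0.2 -0.   0. ]
```

>>> servo_tool --pt "14 0 2.1 0 0.01 0 0" --pt "14 0 4.2 0 0.02 0 0" --pt "14 0 4.2 0 0.02 0 0" --pt "14 0 4.2 0 0.02 0 0" --pt "14 0 4.2 0 0.02 0 0" --pt "14 0 4.2 0 0.02 0 0" --pt "14 0 4.2 0 0.02 0 0" --pt "14 0 4.2 0 0.02 0 0" --pt "14 0 3 0 0.014 0 0" --pt "14 0 0 0 0 0 0" --force 30

```text
time: 11.7
tool_pos: [526.8, -92.8, 254.4]
tcp_rot: [178.5, -0.2, 67.7]
ft_force: [1.1, 1.1, 0.8]
finger_gap: 26.7
```

```bash
python3 -c "
from h import *
st()"
```

```text
t 11.7 gap 26.700882177325195 r 211.41512201723165 y 5.7964088504510904 Lpos 0.022496985504334308 Lrot 0.026175783303471478 F tool [ 1.4   0.65 -0.77] M [-0.04 -0.18 -0.08] zy 0.0031724333137139477
to upright: tool shift [-0.02  4.76  0.09] rot [ 0.03 -0.    0.  ]
```

>>> servo_tool --pt "14 0 2.5 0 0.013 0 0" --pt "14 0 1.8 0 0.01 0 0" --pt "14 0 0 0 0 0 0" --pt "14 0 0 0 0 0 0" --force 30

```text
time: 12.1
tool_pos: [530.9, -94.5, 254.4]
tcp_rot: [179.9, -0.2, 67.7]
ft_force: [1.4, 0.6, 0.1]
finger_gap: 26.7
```

Run:
```python
from h import *
st()
def pr(n,X):
    c=camera_params(n);v=np.array(c["R"])@X+c["t"];return np.array([c["fx"]*v[0]/v[2]+c["cx"],c["fy"]*v[1]/v[2]+c["cy"]])
out=[]
for n,of in(("side",(205,140)),("top",(240,160))):
    im=cv2.resize(snapshot(n)[of[1]:of[1]+160,of[0]:of[0]+133],None,fx=3,fy=3,interpolation=cv2.INTER_CUBIC)
    for X in(frame(250,135,0,0)[0],frame(250,-135,0,0)[0],frame(150-157*np.sin(1.4),157+157*np.cos(1.4),35,0)[0]):
        q=((pr(n,X)-of+.5)*3).astype(int);cv2.circle(im,tuple(int(i) for i in q),3,(0,0,255),-1)
    out.append(im)
cv2.imwrite("pics/f.png",np.hstack(out))
```

```text
t 12.1 gap 26.68620231421192 r 211.39993260035357 y 5.782824165912383 Lpos 0.0014813379018420692 Lrot 0.0021504475673093247 F tool [ 1.06  1.05 -0.07] M [-0.1  -0.23 -0.11] zy 0.0028654502208029786
to upright: tool shift [-0.    0.31  0.  ] rot [ 0. -0.  0.]
```

View pics/f.png

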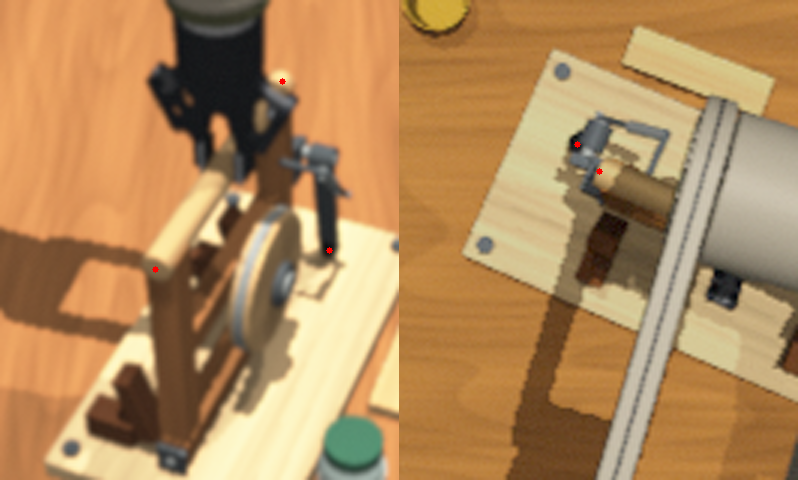

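The frame is upright. Rail ends and kickstand foot fall on their predicted upright and fully-down points, at (282,81), (155,269) and (329,250) in the crop, and the rail is held. Handing in.

```bash
python3 -c "
from bench import *
print(hand_in())"
```

```text
the job is handed in; nothing more can be done
None
```

I flipped the kickstand down while the frame stayed on its rests. Then I raised the frame by its top rail until it stood upright, and handed the job in at about 12 s with the gripper still holding the rail.

- **Kickstand:** the pressing force rose to about 3.5 N, then fell to zero as the stand snapped over. In the side view its foot was within 2–3 px (enlarged crop) of where a fully-down stand (1.75 rad) should be, and it was still down in the last pictures.
- **Upright:** the final lean was about 0.002 rad by the tool's pose. The rail ends and the foot fell on their predicted upright positions in both camera views.
- **Grip:** the fingers are stopped on the rail at 27 mm with a grip of 30 N. The wrist force read below 2 N at every check during the raise.
- **What went wrong:** the first grip closed above the rail, and the fingers shut to 12 mm with nothing between them. The fingertips stood roughly 20 mm higher than the measured tool position suggested. I reopened, went about 25 mm lower and gripped properly.
- **Bystanders:** I did not command any contact with the jar, tin, hammer or stave. The jar, tin and stave appear partly in the last pictures and look undisturbed. The hammer was last seen in the wrist view before gripping, and I did not check it again.

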